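# Stand the toppled metronome in the calibration slide

## Task

The metronome has toppled onto its face across the carriage of the calibration slide. Tip it back up by pushing its top end towards the end plate until it stands on the bed with its back to the plate, then pinch the carriage's two sprung tabs to free it and slide it up until its jaw rests against the metronome's foot, holding it against the end plate. Let go, and leave everything else on the counter where it is.

Things in the scene. Friction and masses are not known exactly. Their poses are not given: they have to be found in the camera images.
- rig: Calibration slide, fixed: aluminium bed 180 x 410 x 12 mm (y -200 to 210) with two steel rails along y, inner faces 134 mm apart, tops 28 mm above the counter. Origin: on the counter, under the middle line between the rails; +y runs along them towards the end plate, x across, z up; bed surface at z = 12.
- end_plate: Upright steel end plate, bolted across the bed 108 to 135 mm along the slide's y: 126 mm wide, 140 mm high, 12 mm thick, top 152 mm above the counter, two gussets behind. Origin: middle of the lower edge of its inner face, at bed level; axes as the slide's, the inner face looks to -y.
- shell: Metronome: black polymer, tapered, 205 mm tall, foot 112 (x) x 80 (y), top 92 x 46 mm, 0.36 to 0.6 kg. Origin: middle of its underside; z up through its top; front (scale, pendulum) faces its own -y. Starts toppled 64 deg onto its front, over the jaw's top edge, front foot edge on the bed. Standing right: front to the carriage, origin 40 mm in front of the end plate's, same height.
- lip (a point): Middle of the front edge of the metronome's top (its own y = -23, z = 205 mm): the lowest edge of its top end while toppled, about 120 mm above the counter and farthest from the end plate. Pushed towards the plate there, the metronome slides until its foot is stopped by the plate, then tips up; within about 10 deg of upright it drops onto its foot by itself.
- tabs (a point): Midway between the carriage's two black sprung tabs, 14 mm below their tops, 64 mm above the counter; moves with it. Tabs: upright plates side by side across the slide, 30 mm long along y, 44 mm over their outer faces, standing 36 mm above the carriage. Each springs outwards (12 N, 16 N at 4 mm) and moves in 5 mm. Axes as the slide's.
- carriage (a joint): Travel of the carriage along the slide's +y, 0 to 0.135 m. The tabs lock it anywhere while at rest; with both pinched in 1 mm or more the carriage slides with 1 to 2 N of drag; let go, it locks again.
- jaw (a point): Middle of the carriage's jaw face, 42 mm above the counter; faces the slide's +y. The jaw is an upright plate 104 mm wide, 14 mm thick, top 74 mm above the counter; behind it the carriage is 182 mm wide and 42 mm high. The tabs' point is 80 mm behind the face. The jaw meets the foot when this point is at y = -40 mm of the standing metronome.
- gear_block: Bystander: brass gear train block 75 x 55 x 40 mm beside the slide, on the side away from the robot. Origin under its middle.
- timing_dome: Bystander: glass timing dome on a round black base, 124 mm wide, 153 mm high, off to the left. Origin under its middle.
- spare_weight: Bystander: blue anodized pendulum weight 34 x 18 x 26 mm beside the slide, on the robot's side. Origin under its middle.
- screwdriver: Bystander: screwdriver 150 mm long, lying beside the slide, on the side away from the robot.
- loupe: Bystander: black eye loupe, 38 mm wide, 30 mm high, beside the slide, on the robot's side. Origin under its middle.
Things that resemble listed ones, but are neither listed nor needed, are in the scene too. Leave any blue look-alike of the shell alone.

How it is judged:
On the way:
1. the metronome stands on the bed with its back to the end plate (angle between shell's own z axis and vertical below 0.06 rad and y of shell in the frame of end_plate above -0.06 m and z of shell in the frame of end_plate below 0.006 m), for 0.3 s.
At the end, for the whole second after the job is handed in: The metronome stands on the bed within 2 degrees of upright, its foot within 4.5 mm of the end plate and square to it within 3.5 degrees, the carriage's jaw within 4 mm of its foot, all at rest. Bystanders within 20 mm of where they were (angle between shell's own z axis and vertical below 0.035 rad and y of shell in the frame of end_plate between -0.0445 and -0.037 m and horizontal distance between shell and end_plate below 0.048 m and z of shell in the frame of end_plate below 0.004 m and y of lip in the frame of end_plate below -0.055 m and angle between the y axis of shell and the y axis of end_plate, either way round below 0.06 rad and y of jaw in the frame of shell above -0.044 m and linear speed of shell below 0.01 m/s); the robot touches nothing.
It fails at once if the gear block is moved more than 20 mm (distance of gear_block from where it was at the start of the episode above 0.02 m).
It fails at once if the timing dome is moved more than 20 mm (distance of timing_dome from where it was at the start of the episode above 0.02 m).
It fails at once if the spare weight is moved more than 20 mm (distance of spare_weight from where it was at the start of the episode above 0.02 m).
It fails at once if the screwdriver is moved more than 20 mm (distance of screwdriver from where it was at the start of the episode above 0.02 m).
It fails at once if the loupe is moved more than 20 mm (distance of loupe from where it was at the start of the episode above 0.02 m).
It also fails if it takes over 51 s, if anything falls off the work surface, if the arm or the gripper's body presses on something with over 40 N, if the wrist force passes 120 N, or if a joint passes its speed limit or range.

## Robot

A 6-joint arm with a two-finger parallel gripper is mounted at the origin on the work surface. World frame = base frame: x ahead of the robot, y to its left, z up, the work surface at z = 0. Lengths are in m, angles in rad, forces in N, time in s.
With the tool pointing down it reaches from about 0.3 to 0.775 m from the base axis. Payload 14.6 kg.
Tool frame: the origin (TCP) lies at the centre of the arm's flange, where the gripper is bolted on; the fingertips stand 199 mm ahead of it and the grasp point (between the pads) lies 180 mm ahead of it; z points along the fingers, y is the line along which they close (so a half turn about z gives the same grasp; the last joint's range is limited). The gripper opens to 94 mm and grips with 3 to 60 N. Pads are 16 mm wide; open, the fingers measure 119 mm over their backs; the gripper's body (75 mm by 177 mm) begins 78 mm behind the grasp point.
Start: joints at [1.223, 0.3, 1.521, -0, 1.321, -0.067], TCP at [0.152, 0.528, 0.405] pointing down, gripper open.
Joint ranges: [-3.03, 3.03], [-0.79, 2.21], [0.23, 2.52], [-1.04, 4.18], [0, 3.07], [-2.55, 2.55]. Speed limits (rad/s): [2.22, 2.22, 2.57, 3.14, 3.14, 3.14].

## Interface

Orientations are given as [roll, pitch, yaw] about the fixed x, y, z axes, in that order (R = Rz(yaw) Ry(pitch) Rx(roll)).
In Python, from station import ctrl gives the robot as it stands. The module is installed in compiled form; this text tells all that it offers.
- The arm moves only by the tool servo_tool, never from a script. Its argument "motion" is a list of rows, each a list of 5 numbers: the closure, from 0 (fully open) to 1 (shut), then the shift along the world's x, y, z in cm, then the turn about the world's z in degrees. A call has 1 to 20 rows; each row is the pose to reach, as a shift and turn from the pose commanded when the call began; what a row does not reach only later rows make up. A row lasts 1/8 s, in which the tool goes at most 62.5 mm and 10.7 degrees, less where a joint would pass 70% of its speed; a pose out of reach is approached as far as the arm can. A call with a gripper value outside its range is refused whole. The fingers move at their own pace and stop on an object; "squeeze" is the grip in N (left out, the last holds). Time passes only in rows, so rows that repeat a pose let the fingers close. It gives the time, the measured TCP pose, the force, the opening and the grip force at its end, in the units of the state.
- ctrl.get_obs(): the state, without advancing time (a new reading comes with each control period).
- ctrl.camera(name): name is "scene" or "top"; returns a dict with "image" (400x640x3 uint8, red, green, blue), "fx", "fy", "cx", "cy" (pixels), "dist" ([k1, k2, p1, p2, k3] as OpenCV has them; the pictures are not rectified), "camera_from_world" (4x4, takes a point from world to camera coordinates). Camera axes: x right, y up, looking along -z (the intrinsics and any distortion apply to the point x, -y, -z); pixel columns grow to the right and rows downward; lengths in m; the calibration is good to about 2 mm. A picture is of the moment at which its call begins. There is no depth.
- ctrl.hand_in(): hands the job in; it is judged then, once.
The state is a dict: "time_s": time; "qpos": joint angles; "joint_vel": joint speeds; "tau": joint torques, N m; "ee_pos": TCP position; "eef_rot": TCP orientation; "force": force on the tool from outside, world axes, zero at the start; "moment": the same for the moment, N m; "grip_width": finger opening in m; "grip_force": force on a finger pad.
Only numpy, scipy, OpenCV 4.12 (cv2) and the standard library are available. Lean on these libraries where they do the work, as an engineer would, in place of code of your own. Each camera call takes 0.05 s, during which the arm holds its last target. There are 200 camera calls.

## Working session

There is one attempt and no reset: what is moved stays moved. The work goes in short steps, Python scripts to look and compute and a tool call to move; the robot and the scene stay as the last step left them, time stands still between calls to the robot, and variables do not carry over. Pictures are saved under pics/ and viewed, at most 10 in all, crops included, and the job is handed in when it is done.

Besides the shell and the picture viewer there is one more tool, called by a JSON object that holds its "op" and its "data". servo_tool: Moves the arm, as the interface text tells. Its arguments: {"type":"object","properties":{"motion":{"type":"array","items":{"type":"array","items":{"type":"number"}}},"squeeze":{"type":"number"}},"required":["motion"]}

```bash
mkdir -p pics; cat > h.py <<'E'
import numpy as np, cv2
from station import ctrl
def snap(n,f=None):
    c=ctrl.camera(n)
    if f: cv2.imwrite('pics/'+f,c["image"][:,:,::-1])
    return c
def K(c): return np.array([[c["fx"],0,c["cx"]],[0,c["fy"],c["cy"]],[0,0,1.]]),np.array(c["dist"],float)
def ray(c,uv):
    k,d=K(c); n=cv2.undistortPoints(np.array([[uv]],float),k,d)[0,0]
    T=np.array(c["camera_from_world"]); R=T[:3,:3]; o=-R.T@T[:3,3]
    return o,R.T@np.array([n[0],-n[1],-1.])
def atz(c,uv,z):
    o,d=ray(c,uv); return o+d*(z-o[2])/d[2]
def proj(c,P):
    k,d=K(c); T=np.array(c["camera_from_world"]); P=np.atleast_2d(P)@T[:3,:3].T+T[:3,3]
    return cv2.projectPoints(P*[1,-1,-1],np.zeros(3),np.zeros(3),k,d)[0][:,0]
E
python3 - <<'E'
from h import *
for n in("scene","top"):
    c=snap(n,n+"0.png"); print(n,c["fx"],np.round(c["camera_from_world"],3).tolist())
print(ctrl.get_obs())
E
```

```text
scene 487.02760977776404 [[-0.75, 0.661, 0.004, 0.378], [-0.471, -0.539, 0.698, 0.218], [0.464, 0.522, 0.716, -1.663], [0.0, 0.0, 0.0, 1.0]]
top 494.65884440935577 [[-0.001, -1.0, 0.005, 0.046], [0.996, -0.001, 0.094, -0.514], [-0.094, 0.005, 0.996, -1.373], [0.0, 0.0, 0.0, 1.0]]
{'time_s': 0.1, 'qpos': array([ 1.22340357e+00,  3.00423383e-01,  1.52148965e+00,  4.73086042e-06,
        1.32067701e+00, -6.65953884e-02]), 'joint_vel': array([ 6.24797840e-04, -1.97670696e-04,  1.41730176e-03, -7.56662986e-05,
        5.62191074e-04,  1.87862013e-04]), 'tau': array([ 1.06860763e-03, -5.32635498e+01, -3.53295708e+01,  7.09553459e-02,
        2.33792252e-02,  2.13949733e-05]), 'ee_pos': array([0.15241045, 0.52844075, 0.40415107]), 'eef_rot': array([-3.14059778e+00, -7.09447187e-05,  2.86079408e+00]), 'force': array([ 0.4447916 , -0.38281998, -0.30764895]), 'moment': array([ 0.00974263, -0.03639115,  0.02088017]), 'grip_force': 0.0, 'grip_width': 0.09389322921896001}
```

View pics/scene0.png

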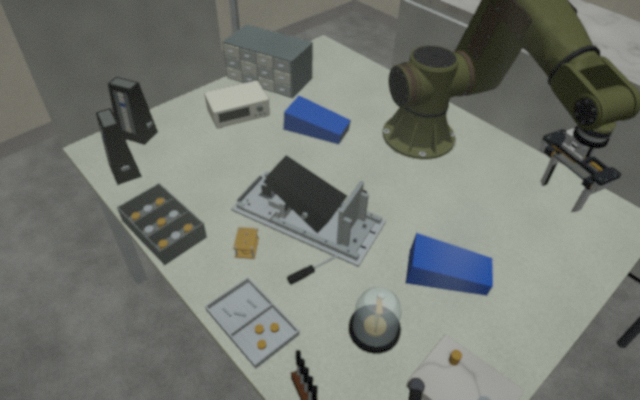

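View pics/top0.png

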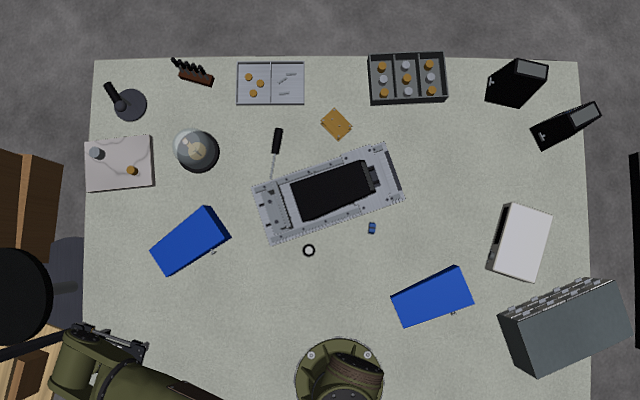

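```bash
python3 - <<'E'
import cv2
for n,(x,y,w,h) in{"top":(240,132,180,120),"scene":(225,145,170,125)}.items():
    i=cv2.imread(f'pics/{n}0.png')[y:y+h,x:x+w]; i=cv2.convertScaleAbs(i,alpha=1.3,beta=25)
    cv2.imwrite(f'pics/{n}0c.png',cv2.resize(i,None,fx=4.4,fy=4.4,interpolation=cv2.INTER_CUBIC))
E
```

```text
(no output)
```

View pics/top0c.png

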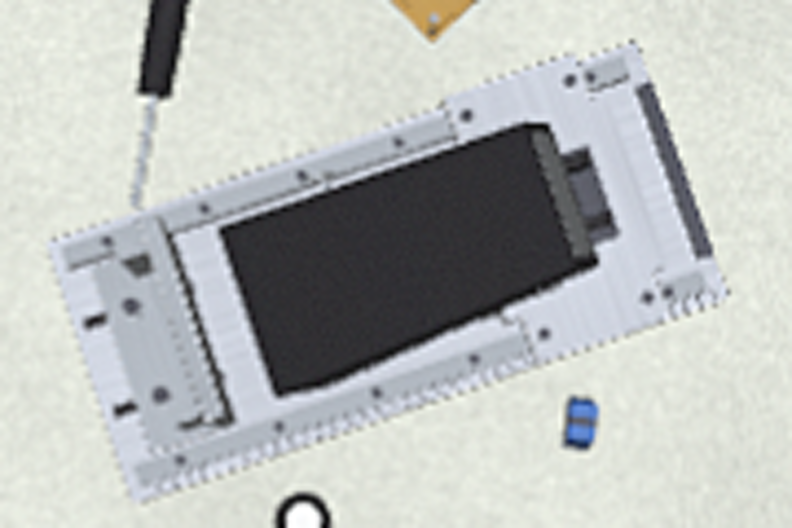

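View pics/scene0c.png

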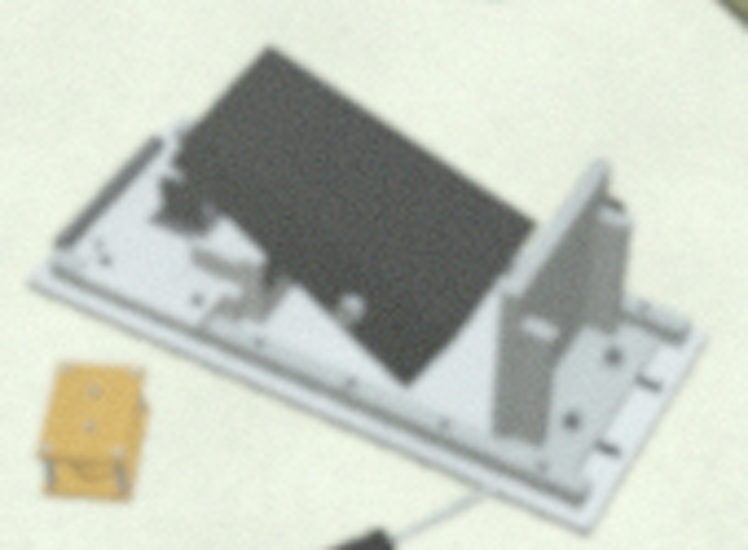

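```bash
cat > fit.py <<'E'
from h import *
from scipy.optimize import least_squares
ct=snap("top"); cs=snap("scene")
t=np.array([(52,240),(136,500),(728,292),(636,42)])/4.4+[240,132]
s=np.array([(30,279),(587,527),(706,338)])/4.4+[225,145]
bt=np.array([(90,210,12),(-90,210,12),(-90,-200,12),(90,-200,12)])/1e3
bs=np.array([(90,-200,12),(90,210,12),(-90,210,12)])/1e3
def W(p,q):
    c,s_=np.cos(p[2]),np.sin(p[2]); q=np.atleast_2d(q); return q@np.array([[c,-s_,0],[s_,c,0],[0,0,1]]).T+[p[0],p[1],0]
f=lambda p:np.r_[(proj(ct,W(p,bt))-t).ravel(),(proj(cs,W(p,bs))-s).ravel()]
p=least_squares(f,[.5,0,.3]).x
def toRig(w): c,s_=np.cos(p[2]),np.sin(p[2]); d=w-[p[0],p[1],0]; return np.array([c*d[0]+s_*d[1],-s_*d[0]+c*d[1],d[2]])
if __name__=="__main__":
    print(p,np.round(f(p),1))
    tp=lambda u:np.array(u)/4.4+[240,132]; sp=lambda u:np.array(u)/4.4+[225,145]
    for n,u,z in[("lip r",(597,262),.117),("lip l",(550,125),.117),("tab a",(590,152),.078),("tab b",(613,238),.078),("footback l",(222,228),.084),("footback r",(275,395),.084),("railend",(455,115),.028),("bar",(650,85),.04),("bar2",(708,255),.04)]:
        print(n,np.round(toRig(atz(ct,tp(u),z))*1e3))
    # triangulation of tops: back foot corner
    for n,a,b in[("foot+x",(222,228),(408,385))]:
        o1,d1=ray(ct,tp(a));o2,d2=ray(cs,sp(b));k=np.linalg.lstsq(np.c_[d1,-d2],o2-o1,rcond=None)[0]
        print(n,np.round(toRig((o1+k[0]*d1+o2+k[1]*d2)/2)*1e3))
    ck=cv2.cvtColor(ct["image"],cv2.COLOR_RGB2BGR)[132:252,240:420]
E
python3 fit.py
```

```text
[0.53544813 0.02414281 0.32994777] [-2.1 -0.2 -1.4  0.4  0.1  0.9 -0.1 -0.8 -1.9 -1.1 -0.5 -0.3 -0.  -2. ]
lip r [ -48. -111.  117.]
lip l [  40. -112.  117.]
tab a [  21. -136.   78.]
tab b [ -35. -131.   78.]
footback l [49. 96. 84.]
footback r [-59.  98.  84.]
railend [ 78. -69.  28.]
bar [  54. -193.   40.]
bar2 [ -62. -191.   40.]
foot+x [60. 87. 36.]
```

```bash
cat > ov.py <<'E'
from fit import *
def draw(c,p,segs,off,size,S,base):
    i=cv2.resize(cv2.convertScaleAbs(base[off[1]:off[1]+size[1],off[0]:off[0]+size[0]],alpha=1.3,beta=25),None,fx=S,fy=S,interpolation=cv2.INTER_CUBIC)
    for a,b,col in segs:
        q=(proj(c,W(p,np.array([a,b])/1e3))-off+.5)*S-.5
        cv2.line(i,*[tuple(int(v) for v in x) for x in q],col,1)
    return i
def rect(x0,x1,y0,y1,z,col): 
    P=[(x0,y0,z),(x1,y0,z),(x1,y1,z),(x0,y1,z)]; return [(P[k],P[(k+1)%4],col) for k in range(4)]
E
python3 - <<'E'
from ov import *
g=lambda p:np.r_[f(p)[:8],.3*f(p)[8:]]
p2=least_squares(g,p).x; print(p2,np.round(f(p2),1))
R=(0,0,255);G=(0,200,0);B=(255,0,0)
segs=rect(-90,90,-200,210,12,R)+rect(-63,63,108,120,152,G)+rect(-67,67,-200,210,28,B)[1::2]+rect(-22,22,-136,-106,78,G)+[((-52,-40,74),(52,-40,74),B)]
i=draw(ct,p2,segs,(240,132),(180,120),4,cv2.imread('pics/top0.png'))
j=draw(cs,p2,segs,(225,145),(170,125),4,cv2.imread('pics/scene0.png'))
cv2.imwrite('pics/ov.png',cv2.resize(np.vstack([i[:,:680],j]),None,fx=.6,fy=.6,interpolation=cv2.INTER_AREA))
E
```

```text
[0.53566728 0.02201102 0.33234416] [-1.4 -0.1 -0.5  0.5  0.9  0.6  0.5 -1.  -2.4 -1.3 -1.  -0.8 -0.6 -2.5]
```

View pics/ov.png

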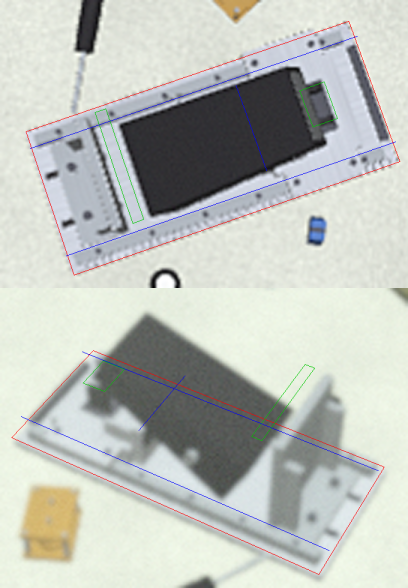

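```bash
python3 - <<'E'
from fit import *
import fit
fit.p=np.array([0.53566728,0.02201102,0.33234416])
tp=lambda u:np.array(u)/4.4+[240,132]; sp=lambda u:np.array(u)/4.4+[225,145]
for u,z in[((233,422),.012),((176,232),.012),((160,220),.152),((215,425),.152)]: print(u,np.round(toRig(atz(ct,tp(u),z))*1e3))
for u,z in[((500,292),.152),((598,162),.152),((520,300),.152),((497,430),.012),((612,165),.152)]: print('s',u,np.round(toRig(atz(cs,sp(u),z))*1e3))
# brightness profile across the plate in top image along rig y at bed height, x=-40..40
g=ct["image"].mean(2).astype(np.float32)
ys=np.arange(90,180,3)
pr=[]
for x in(-40,-30,0,30,40):
    q=proj(ct,W(fit.p,np.array([(x,y,12) for y in ys])/1e3)).astype(np.float32)
    pr.append(cv2.remap(g,q[:,0],q[:,1],cv2.INTER_LINEAR)[:,0])
print(np.c_[ys,np.array(pr).T].round().astype(int).tolist())
E
```

```text
(233, 422) [-62. 133.  12.]
(176, 232) [ 67. 128.  12.]
(160, 220) [ 57. 130. 152.]
(215, 425) [-67. 138. 152.]
s (500, 292) [ 67. 135. 152.]
s (598, 162) [-57. 138. 152.]
s (520, 300) [ 67. 148. 152.]
s (497, 430) [ 52. 133.  12.]
s (612, 165) [-59. 146. 152.]
[[90, 18, 18, 19, 17, 18], [93, 17, 18, 18, 18, 18], [96, 16, 16, 17, 16, 17], [99, 14, 12, 8, 14, 12], [102, 43, 47, 50, 43, 48], [105, 123, 126, 119, 121, 123], [108, 148, 150, 146, 148, 149], [111, 142, 143, 145, 143, 143], [114, 142, 143, 144, 143, 143], [117, 142, 142, 144, 143, 143], [120, 142, 143, 144, 142, 143], [123, 143, 144, 144, 143, 144], [126, 145, 143, 146, 146, 147], [129, 143, 109, 136, 115, 141], [132, 96, 50, 83, 44, 86], [135, 38, 46, 58, 35, 39], [138, 104, 108, 107, 97, 104], [141, 127, 129, 125, 129, 127], [144, 117, 119, 121, 123, 124], [147, 115, 117, 121, 122, 123], [150, 106, 112, 122, 121, 122], [153, 106, 114, 122, 121, 121], [156, 123, 124, 124, 123, 122], [159, 124, 126, 126, 127, 126], [162, 124, 126, 125, 127, 126], [165, 124, 112, 126, 108, 126], [168, 125, 74, 126, 74, 126], [171, 126, 49, 125, 52, 119], [174, 127, 48, 125, 51, 120], [177, 127, 78, 126, 97, 123]]
```

{"op": "servo_tool", "data": {"motion": [[0.47, 42.5, -64, 0, -54.9], [0.47, 42.5, -64, 0, -54.9], [0.47, 42.5, -64, 0, -54.9], [0.47, 42.5, -64, 0, -54.9], [0.47, 42.5, -64, 0, -54.9], [0.47, 42.5, -64, 0, -54.9], [0.47, 42.5, -64, 0, -54.9], [0.47, 42.5, -64, 0, -54.9], [0.47, 42.5, -64, 0, -54.9], [0.47, 42.5, -64, 0, -54.9], [0.47, 42.5, -64, 0, -54.9], [0.47, 42.5, -64, 0, -54.9], [0.47, 42.5, -64, 0, -54.9], [0.47, 42.5, -64, 0, -54.9], [0.47, 42.5, -64, 0, -54.9], [0.47, 42.5, -64, -6, -54.9], [0.47, 42.5, -64, -11.9, -54.9], [0.47, 42.5, -64, -11.9, -54.9], [0.47, 42.5, -64, -11.9, -54.9]], "squeeze": 20}}

```text
time_s: 2.78
ee_pos: [0.5778, -0.1111, 0.2884]
eef_rot: [3.139, 0.002, 1.903]
force: [0.1, -0.3, 0.9]
grip_width: 0.0496
grip_force: 0.0
```

{"op": "servo_tool", "data": {"motion": [[0.47, -0.33, 0.95, 0, 0], [0.47, -0.52, 1.51, 0, 0], [0.47, -0.65, 1.89, 0, 0], [0.47, -0.78, 2.27, 0, 0], [0.47, -0.91, 2.65, 0, 0], [0.47, -1.04, 3.02, 0, 0], [0.47, -1.17, 3.4, 0, 0]]}}

```text
time_s: 3.65
ee_pos: [0.5657, -0.0774, 0.2856]
eef_rot: [3.142, 0.0, 1.903]
force: [0.8, -3.6, -0.2]
grip_width: 0.0497
grip_force: 1.3
```

```bash
python3 - <<'E'
from h import *
a=snap("top")["image"][130:250,240:420];b=snap("scene")["image"][125:265,225:405]
im=np.vstack([cv2.resize(cv2.convertScaleAbs(q,alpha=1.3,beta=25),None,fx=2.3,fy=2.3,interpolation=cv2.INTER_CUBIC) for q in(a,b)])
cv2.imwrite('pics/p1.png',im[:,:,::-1]); print(ctrl.get_obs()["ee_pos"])
E
```

```text
[ 0.56560607 -0.07717796  0.2855617 ]
```

View pics/p1.png

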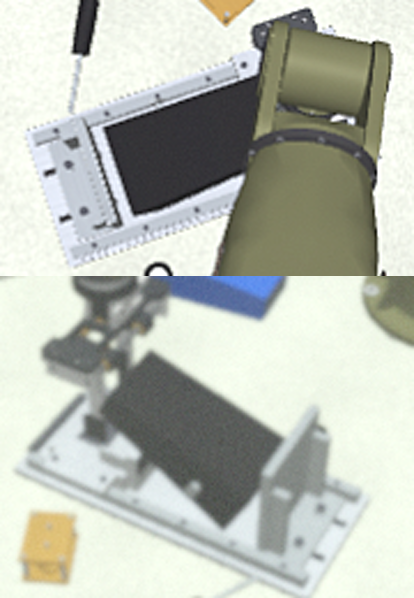

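{"op": "servo_tool", "data": {"motion": [[0.47, -0.13, 0.38, 0, 0], [0.47, -0.26, 0.76, 0, 0], [0.47, -0.39, 1.13, 0, 0], [0.47, -0.52, 1.51, 0, 0]]}}

```text
time_s: 4.25
ee_pos: [0.5605, -0.0622, 0.2857]
eef_rot: [3.142, 0.0, 1.903]
force: [4.2, -13.7, 1.6]
grip_width: 0.0496
grip_force: 7.1
```

{"op": "servo_tool", "data": {"motion": [[0.47, -0.08, 0.24, 0.8, 0], [0.47, -0.16, 0.47, 1.7, 0], [0.47, -0.26, 0.76, 2.5, 0], [0.47, -0.36, 1.04, 3.4, 0], [0.47, -0.5, 1.45, 4.2, 0], [0.47, -0.64, 1.84, 5.0, 0]]}}

```text
time_s: 5.0
ee_pos: [0.5547, -0.0462, 0.338]
eef_rot: [3.138, 0.008, 1.902]
force: [7.4, -28.9, 11.9]
grip_width: 0.0499
grip_force: 15.0
```

```bash
python3 - <<'E'
from h import *
a=snap("top")["image"][130:250,240:420];b=snap("scene")["image"][110:265,225:405]
im=np.vstack([cv2.resize(cv2.convertScaleAbs(q,alpha=1.3,beta=25),None,fx=2.1,fy=2.1,interpolation=cv2.INTER_CUBIC) for q in(a,b)])
cv2.imwrite('pics/p2.png',im[:,:,::-1]); o=ctrl.get_obs();print(o["ee_pos"],o["force"],o["moment"])
E
```

```text
[ 0.55433265 -0.04476837  0.33763924] [ 0.66599566 -2.43965001  2.34941866] [-0.37415957 -0.15072938  0.00608977]
```

View pics/p2.png

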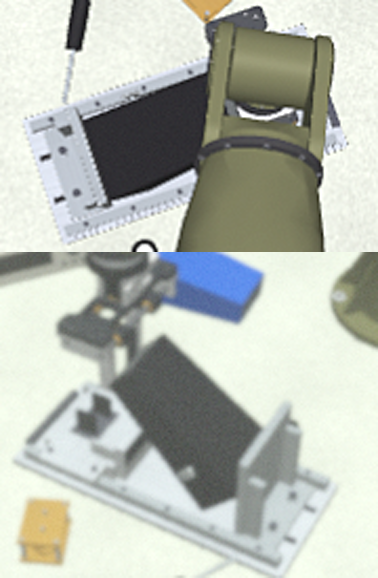

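{"op": "servo_tool", "data": {"motion": [[0.47, -0.1, 0.28, 0.4, 0], [0.47, -0.2, 0.57, 0.8, 0], [0.47, -0.29, 0.85, 1.2, 0], [0.47, -0.39, 1.13, 1.5, 0], [0.47, -0.49, 1.42, 1.8, 0], [0.47, -0.59, 1.7, 2.1, 0], [0.47, -0.7, 2.03, 2.4, 0], [0.47, -0.8, 2.36, 2.65, 0], [0.47, -0.93, 2.7, 2.9, 0], [0.47, -1.05, 3.02, 3.2, 0], [0.47, -1.17, 3.4, 3.4, 0]]}}

```text
time_s: 6.48
ee_pos: [0.5424, -0.0102, 0.3705]
eef_rot: [3.14, 0.001, 1.902]
force: [1.2, -3.9, 2.5]
grip_width: 0.0502
grip_force: 2.0
```

{"op": "servo_tool", "data": {"motion": [[0.47, -0.11, 0.33, 0.2, 0], [0.47, -0.23, 0.66, 0.4, 0], [0.47, -0.34, 0.99, 0.6, 0], [0.47, -0.46, 1.32, 0.8, 0], [0.47, -0.57, 1.65, 0.95, 0], [0.47, -0.68, 1.98, 1.1, 0], [0.47, -0.8, 2.32, 1.2, 0], [0.47, -0.91, 2.65, 1.3, 0], [0.47, -1.03, 2.98, 1.4, 0], [0.47, -1.14, 3.31, 1.5, 0], [0.47, -1.25, 3.64, 1.6, 0], [0.47, -1.37, 3.97, 1.65, 0], [0.47, -1.48, 4.3, 1.7, 0], [0.47, -1.6, 4.63, 1.75, 0], [0.47, -1.71, 4.96, 1.8, 0]]}}

```text
time_s: 8.35
ee_pos: [0.5252, 0.0398, 0.3876]
eef_rot: [-3.142, -0.0, 1.903]
force: [-0.7, -0.4, 0.4]
grip_width: 0.0497
grip_force: 0.0
```

{"op": "servo_tool", "data": {"motion": [[0.0, 1.5, -4.4, 0, 0], [0.0, 3, -8.8, 0, 0], [0.0, 4.6, -13.3, 0, 0], [0.0, 4.6, -13.3, 0, 0]]}}

```text
time_s: 8.85
ee_pos: [0.5717, -0.0958, 0.3871]
eef_rot: [-3.141, -0.0, 1.9]
force: [-0.6, 0.3, 0.6]
grip_width: 0.0866
grip_force: 0.0
```

```bash
python3 - <<'E'
from h import *
a=snap("top")["image"];b=snap("scene")["image"]
cv2.imwrite('pics/top3.png',a[:,:,::-1]);cv2.imwrite('pics/scene3.png',b[:,:,::-1])
im=np.vstack([cv2.resize(cv2.convertScaleAbs(q,alpha=1.3,beta=25),None,fx=2.2,fy=2.2,interpolation=cv2.INTER_CUBIC) for q in(a[130:250,240:420],b[115:265,225:405])])
cv2.imwrite('pics/p3.png',im[:,:,::-1]); o=ctrl.get_obs();print(o["ee_pos"],o["force"])
E
```

```text
[ 0.57123765 -0.09333473  0.38735484] [-0.13780805  0.13437095 -0.11977919]
```

View pics/p3.png

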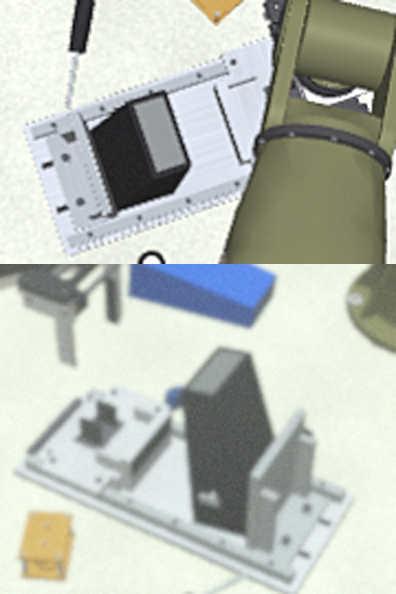

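```bash
python3 - <<'E'
from ov import *
P=np.array([0.53566728,0.02201102,0.33234416])
R=(0,0,255);G=(0,200,0);B=(255,0,0)
segs=rect(-22,22,-136,-106,78,G)+rect(-52,52,-55,-41,74,B)+rect(-22,22,-136,-106,42,R)
b=cv2.imread('pics/scene3.png');a=cv2.imread('pics/top3.png')
i=draw(cs,P,[],(232,165),(76,60),6,b);j=draw(cs,P,segs,(232,165),(76,60),6,b)
k=draw(ct,P,segs,(300,150),(76,60),6,a)
o=np.zeros((720,912,3),np.uint8);o[:360,:456]=i;o[:360,456:]=j;o[360:,:456]=k;o[360:,456:]=draw(ct,P,[],(300,150),(76,60),6,a)
cv2.imwrite('pics/tabs.png',cv2.resize(o,(760,600)))
E
```

```text
(no output)
```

View pics/tabs.png

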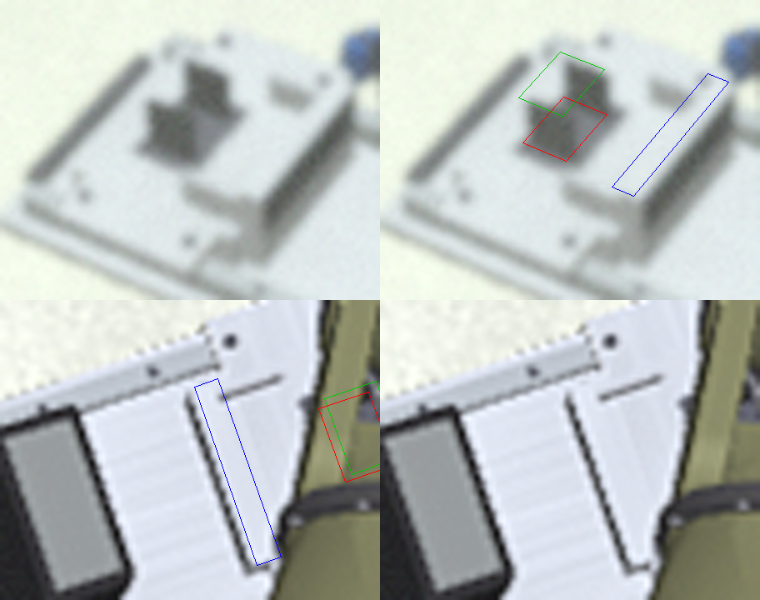

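{"op": "servo_tool", "data": {"motion": [[0, -0.1, 0.56, -4, 0], [0, -0.1, 0.56, -8, 0], [0, -0.1, 0.56, -11, 0], [0, -0.1, 0.56, -13, 0], [0, -0.1, 0.56, -14, 0], [0, -0.1, 0.56, -14, 0], [0.4, -0.1, 0.56, -14, 0], [0.5, -0.1, 0.56, -14, 0], [0.6, -0.1, 0.56, -14, 0], [0.8, -0.1, 0.56, -14, 0], [1, -0.1, 0.56, -14, 0], [1, -0.1, 0.56, -14, 0], [1, -0.1, 0.56, -14, 0]], "squeeze": 28}}

```text
time_s: 10.68
ee_pos: [0.5718, -0.0871, 0.2481]
eef_rot: [3.134, 0.002, 1.902]
force: [24.5, 8.0, -12.5]
grip_width: 0.0339
grip_force: 28.0
```

{"op": "servo_tool", "data": {"motion": [[1, 0.1, 0.03, 0, 0], [1, 0.2, 0.07, 0, 0], [1, 0.2, 0.07, 0, 0], [1, 0.2, 0.07, 0, 0]]}}

```text
time_s: 11.18
ee_pos: [0.5733, -0.0867, 0.248]
eef_rot: [3.137, 0.001, 1.903]
force: [14.6, 4.6, -6.9]
grip_width: 0.0319
grip_force: 28.0
```

{"op": "servo_tool", "data": {"motion": [[1, 0.15, 0.05, 0, 0], [1, 0.28, 0.1, 0, 0], [1, 0.28, 0.1, 0, 0], [1, 0.28, 0.1, 0, 0]]}}

```text
time_s: 11.68
ee_pos: [0.5749, -0.0864, 0.2479]
eef_rot: [-3.14, -0.0, 1.903]
force: [-4.4, -2.1, 5.3]
grip_width: 0.032
grip_force: 28.0
```

{"op": "servo_tool", "data": {"motion": [[1, -0.1, 0.28, 0, 0], [1, -0.26, 0.76, 0, 0], [1, -0.42, 1.23, 0, 0], [1, -0.59, 1.7, 0, 0], [1, -0.75, 2.17, 0, 0], [1, -0.91, 2.65, 0, 0], [1, -1.08, 3.12, 0, 0], [1, -1.24, 3.59, 0, 0], [1, -1.4, 4.06, 0, 0], [1, -1.57, 4.54, 0, 0], [1, -1.73, 5.01, 0, 0], [1, -1.89, 5.48, 0, 0], [1, -2.06, 5.95, 0, 0], [1, -2.15, 6.24, 0, 0], [1, -2.28, 6.62, 0, 0], [1, -2.28, 6.62, 0, 0]]}}

```text
time_s: 13.68
ee_pos: [0.552, -0.0199, 0.2478]
eef_rot: [-3.14, -0.0, 1.903]
force: [-5.2, -1.0, 6.7]
grip_width: 0.0325
grip_force: 28.0
```

{"op": "servo_tool", "data": {"motion": [[1, -0.08, 0.24, 0, 0], [1, -0.16, 0.47, 0, 0], [1, -0.25, 0.71, 0, 0], [1, -0.33, 0.95, 0, 0], [1, -0.33, 0.95, 0, 0], [1, -0.33, 0.95, 0, 0]]}}

```text
time_s: 14.42
ee_pos: [0.5487, -0.0105, 0.2478]
eef_rot: [-3.14, -0.0, 1.903]
force: [-4.7, -0.4, 6.8]
grip_width: 0.032
grip_force: 28.0
```

{"op": "servo_tool", "data": {"motion": [[1, -0.05, 0.14, 0, 0], [1, -0.1, 0.28, 0, 0], [1, -0.1, 0.28, 0, 0], [1, -0.1, 0.28, 0, 0]]}}

```text
time_s: 14.92
ee_pos: [0.5478, -0.0078, 0.2478]
eef_rot: [-3.14, -0.0, 1.903]
force: [-5.3, -1.7, 5.0]
grip_width: 0.0322
grip_force: 28.0
```

{"op": "servo_tool", "data": {"motion": [[1, -0.05, 0.14, 0, 0], [1, -0.1, 0.28, 0, 0], [1, -0.1, 0.28, 0, 0], [1, -0.1, 0.28, 0, 0]]}}

```text
time_s: 15.42
ee_pos: [0.5468, -0.005, 0.2478]
eef_rot: [-3.14, -0.0, 1.903]
force: [-5.4, -1.9, 5.4]
grip_width: 0.0327
grip_force: 28.0
```

{"op": "servo_tool", "data": {"motion": [[1, -0.05, 0.14, 0, 0], [1, -0.1, 0.28, 0, 0], [1, -0.1, 0.28, 0, 0], [1, -0.1, 0.28, 0, 0]]}}

```text
time_s: 15.92
ee_pos: [0.5458, -0.0022, 0.2478]
eef_rot: [-3.141, -0.0, 1.903]
force: [-3.8, -2.4, 4.8]
grip_width: 0.0324
grip_force: 28.0
```

{"op": "servo_tool", "data": {"motion": [[1, -0.05, 0.14, 0, 0], [1, -0.1, 0.28, 0, 0], [1, -0.1, 0.28, 0, 0], [1, -0.1, 0.28, 0, 0]]}}

```text
time_s: 16.42
ee_pos: [0.5452, -0.0011, 0.2481]
eef_rot: [-3.141, 0.004, 1.902]
force: [1.5, -19.8, 3.2]
grip_width: 0.0323
grip_force: 28.1
```

{"op": "servo_tool", "data": {"motion": [[1, 0.03, -0.1, 0, 0], [1, 0.03, -0.1, 0, 0], [0, 0.03, -0.1, 0, 0], [0, 0.03, -0.1, 0, 0], [0, 0.03, -0.1, 0, 0], [0, 0.03, -0.1, 0, 0], [0, 0.03, -0.1, 0, 0], [0, 0.03, -0.1, 4, 0], [0, 0.6, -1.8, 8, 0], [0, 1.8, -5, 14, 0], [0, 3, -9, 16, 0], [0, 5, -15, 16, 0], [0, 6, -20, 16, 0], [0, 6, -25, 16, 0], [0, 6, -28, 16, 0], [0, 6, -28, 16, 0]]}}

```text
time_s: 18.42
ee_pos: [0.6047, -0.281, 0.407]
eef_rot: [-3.141, -0.001, 1.9]
force: [-0.7, 0.3, 0.0]
grip_width: 0.0942
grip_force: 0.0
```

```bash
python3 - <<'E'
from ov import *
P=np.array([0.53566728,0.02201102,0.33234416])
a=ct["image"][:,:,::-1].copy();b=cs["image"][:,:,::-1].copy()
o=np.vstack([draw(ct,P,[],(235,130),(185,125),2.3,a),draw(cs,P,[],(225,125),(185,135),2.3,b)])
cv2.imwrite('pics/end.png',o); s=ctrl.get_obs(); print(s["time_s"],s["ee_pos"],s["force"])
E
```

```text
18.525 [ 0.60509888 -0.27866908  0.40741689] [ 0.39168085  0.49696299 -0.57956638]
```

View pics/end.png

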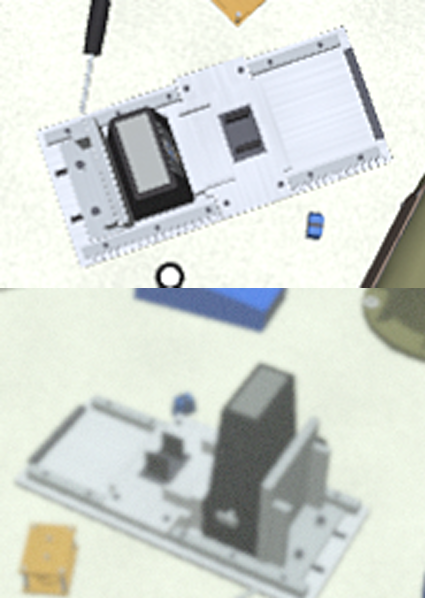

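The metronome stands square against the plate. In the top panel it sits at about (150,160), with the jaw against its foot and the tabs at (240,132). The bystanders look unmoved.

```bash
python3 -c "
from station import ctrl
print(ctrl.hand_in())"
```

```text
the job is handed in; nothing more can be done
None
```

The metronome is upright against the end plate, held there by the carriage's jaw. The carriage is let go, the bystanders look unmoved, and the job was handed in at about 18.5 s, with no verdict returned.

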